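Slide the pot into the clamp and pump it tight

ROBOT

A 7-joint arm with a two-finger parallel gripper is mounted at the origin on a cart in front of the work surface, level with it; the furniture and walls round the work are solid. World frame = base frame: x ahead of the robot, y to its left, z up, the work surface at z = 0. Lengths are in m, angles in rad, forces in N, time in s.
With the tool pointing down it reaches from about 0.425 to 0.925 m from the base axis. Payload 6.8 kg.
Tool frame: the origin (TCP) lies between the finger pads; the fingertips stand robot.tip_extent ahead of it and the grasp point (between the pads) lies 6 mm ahead of it (robot.tip_extent is the distance from the TCP to the fingertips, in m); z points along the fingers, y is the line along which they close (so a half turn about z gives the same grasp; the last joint's range is limited). The gripper opens to 88 mm and grips with 3 to 60 N. Pads are 20 mm wide; open, the fingers measure 115 mm over their backs; the gripper's body (75 mm by 178 mm) begins 61 mm behind the grasp point.
Start: joints at [1.238, 0.477, 0.022, 1.555, -0.011, 1.109, -0.083], TCP at [0.15, -0.658, 0.248] pointing down, gripper open.
Joint ranges: [-2.96, 2.96], [-0.34, 2.1], [-1.41, 1.46], [0.24, 2.44], [-1.37, 4.51], [0.17, 1.92], [-2.96, 2.96]. Speed limits (rad/s): [2.39, 2.39, 3.14, 3.14, 3.14, 3.14, 3.14].

INTERFACE

Orientations are given as a unit quaternion [w, x, y, z].
In Python, from rig import robot gives the robot as it stands.
- The arm moves only by the shell command python3 -m pendant 'ROWS' [OPENING] [FORCE]. ROWS is a JSON object whose one key "rows" holds one flat list of numbers, 6 for each row, row after row: the shift along the tool's x, y, z in units of 50 mm (1.0 is 50 mm), then the turn, a rotation vector about the tool's x, y, z in units of 8 degrees (1.0 is 8 degrees). A call has 1 to 20 rows; each row shifts and turns the commanded pose from where the row before left it, along the tool's axes as they then stand; what a row does not reach is not made up. A row lasts 1/8 s, in which the tool goes at most 62.5 mm and 10.7 degrees, less where a joint would pass 70% of its speed; a pose out of reach is approached as far as the arm can. A call is refused whole if a number of a shift passes 1 or a number of a turn 1, either way. A call with a gripper value outside its range is refused whole. OPENING is the finger opening in mm, from 0 to 87.8, set as the call begins (- or left out, the last holds). The fingers move at their own pace and stop on an object; FORCE is the grip in N (left out, the last holds). Time passes only in rows, so rows that do not move let the fingers close. It gives the time, the measured TCP pose, the force, the opening and the grip force at its end, in the units of the state.
- robot.state(): the state, without advancing time (a new reading comes with each control period).
- robot.grab_frame(name): name is "side" or "top" or "wrist"; returns a dict with "img" (400x640x3 uint8, red, green, blue), "fx", "fy", "cx", "cy" (pixels), "R" (3x3) and "t" (3): a world point X has camera coordinates R X + t; the wrist camera has in their place "T_tool_cam" (4x4, takes a point from camera to tool coordinates, whose origin is the TCP and whose axes are the flange's). Camera axes: x right, y down, z forward; pixel columns grow to the right and rows downward; lengths in m; the calibration is good to about 2 mm. A picture is of the moment at which its call begins: read the wrist's pose just before it. There is no depth.
- robot.hand_in(): hands the job in; it is judged then, once.
The state is a dict: "t": time; "joint_positions": joint angles; "qvel": joint speeds; "effort": joint torques, N m; "tcp_pos": TCP position; "orientation": TCP orientation; "wrist_force": force on the tool from outside, world axes, zero at the start; "ft_torque": the same for the moment, N m; "grip_width": opening from 0.0 (shut) to 1.0 (fully open); "grip_force": force on a finger pad.
Only numpy, scipy, OpenCV 4.12 (cv2) and the standard library are available. Lean on these libraries where they do the work, as an engineer would, in place of code of your own. Each camera call takes 0.05 s, during which the arm holds its last target. There are 200 camera calls.

TASK

Make the small red-lidded pot fast so that its lid can be unscrewed: slide it along the worktop, without lifting it, onto the red ring in the pot clamp and let go of it. Then pump the clamp's orange trigger towards the black grip until the pad bears on the pot, and squeeze on so that the white band of the plunger has gone into the collar and the green one is going in, but none of the red, for that would crack the pot. Push the bar only by its trigger, leave the mug, lemon and salt shaker alone, and finish while still holding the trigger squeezed: letting go loses the pressure.

Things in the scene. Friction and masses are not known exactly. Their poses are not given: they have to be found in the camera images.
- pot: small round pot of cream, white with a red lid, 58 mm across and 50 mm tall, about 0.09 kg, standing upright; the lid (upper 22 mm) is a hair wider than the body. Held loosely or high up it drags behind and tips: grip it low and firmly (30 N). Origin at the centre of its underside, z up.
- clamp: grey pot clamp fixed to the worktop. Origin on the worktop, centre of the painted red ring (68 mm across) where the pot shall stand. x: from the trigger end through the ring to the V stop; z up. The pot comes in from the open side y > 0 (robot's side); a rail 15 mm high lies at y = -62 to -74 mm. Housing x = -275 to -165 mm, 58 mm wide, 60 mm high; the bar behind it reaches x = -352 mm.
- stop: the clamp's V stop, 8 to 56 mm high, 60 mm wide: two rubber faces 15 degrees off square that touch the pot when it stands on the ring. Its outer edges reach back to x = +21 mm of the clamp, so a pot coming in from the side passes at x = -12 mm or less, then goes forward. Origin and axes as the clamp's.
- trigger: orange post behind the black grip, 60 to 120 mm high, 24 mm wide; slides 18 mm along the clamp's x towards the grip; spring 3 N at rest to 4.4 N brings it back. Its pawl takes the bar along forward only, by teeth 6 mm apart: a full stroke moves the bar about 12 to 18 mm. Squeeze trigger and grip together from above, closing along x. Origin at rest: the clamp's.
- ram: toothed steel bar with a dark collar (25 mm across) in front, 30 mm above the worktop; slides up to 75 mm forward, held only by a brake of about 3 N, so the pressed pad pushes it back when the trigger is let go. Carries plunger and pad. Its origin is the clamp's origin moved forward by its travel, 10 to 28 mm at the start.
- pad: square rubber-faced pad, 34 x 34 mm, on the plunger, 13 to 47 mm above the worktop. Its origin is the clamp's origin moved forward by the ram's travel less what the plunger is pressed in.
- pad_face (a point): centre of the pad's face that meets the pot, 30 mm above the worktop; at x = -91 mm of the clamp plus the ram's travel, less what the plunger is pressed in.
- grip_front (a point): middle of the front face (x = -185 mm of the clamp, the side away from the trigger) of the fixed black grip, 92 mm above the worktop. The grip is an upright post on the housing, 60 to 120 mm high, 12 mm thick, 26 mm wide.
- trigger_back (a point): middle of the back face of the orange trigger, 92 mm above the worktop; 66 mm behind grip_front at rest, 48 mm at full squeeze.
- plunger (a joint): how far the spring plunger between collar and pad is pressed in, m: 0 free, 0.024 at most. Spring 1 N at 0 and 1 N more per mm. From the collar forward it is painted white for 5 mm, green for 10 mm, red for 9 mm; each vanishes into the collar as it is pressed in. Right: 0.005 to 0.015.
- mug: blue mug, 86 x 120 x 97 mm, a bystander. Origin under its middle.
- lemon: lemon, 72 x 57 x 58 mm, a bystander. Origin under its middle.
- salt: salt shaker, 44 mm across, 90 mm tall, a bystander. Origin under its middle.

How it is judged:
By the outcome, as a careful person would: the job done as asked, in the order asked, and still so for the second after the job is handed in, while the arm keeps its last pose, push and grip.
It also fails if it takes over 72 s, if anything falls off the work surface, if the arm or the gripper's body presses on something with over 40 N, if the wrist force passes 120 N, or if a joint passes its speed limit or range.

## Working session

There is one attempt and no reset: what is moved stays moved. The work goes in short steps, Python scripts to look and compute and a shell command to move; the robot and the scene stay as the last step left them, time stands still between calls to the robot, and variables do not carry over. Pictures are saved under pics/ and viewed, at most 10 in all, crops included, and the job is handed in when it is done.

```bash
mkdir -p pics; ls; python3 - <<'E'
from rig import robot
import cv2
s=robot.state();print({k:s[k] for k in('t','tcp_pos','orientation','grip_width')},robot.tip_extent)
for n in('top','side'):
    f=robot.grab_frame(n);cv2.imwrite(f'pics/{n}0.png',f['img'][:,:,::-1]);print(n,f['fx'],f['fy'],f['cx'],f['cy'],f['R'],f['t'])
E
```

```text
pics
{'t': 0.0, 'tcp_pos': array([ 0.15033407, -0.65747885,  0.24670505]), 'orientation': array([-8.94965035e-04,  9.93687407e-01,  1.12180700e-01, -1.64740609e-04]), 'grip_width': 0.9948305550788517} 0.025
top 408.48230011480297 408.48230011480297 320.25689133178804 193.83495126663558 [[-0.00689689 -0.99989107 -0.01304904]
 [-0.98092638  0.00929992 -0.19415701]
 [ 0.19425722  0.01146107 -0.98088367]] [0.06547514 0.53648225 0.87305129]
side 423.3192558039578 423.3192558039578 326.8738048622203 199.95674832684395 [[ 0.04695464 -0.99887393  0.00679286]
 [-0.87454862 -0.04439439 -0.48290148]
 [ 0.48265927  0.01673378 -0.87564834]] [0.02285742 0.52220661 0.77870674]
```

View pics/top0.png

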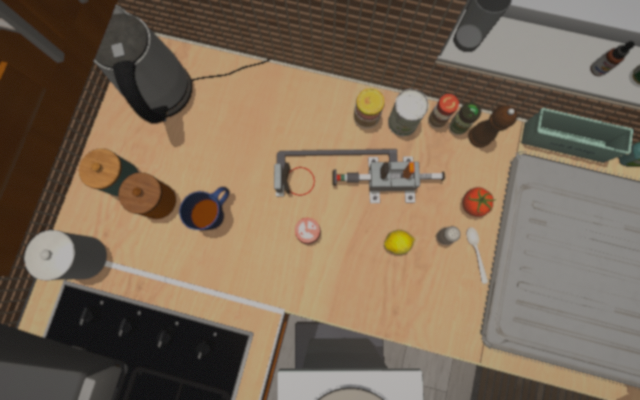

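View pics/side0.png

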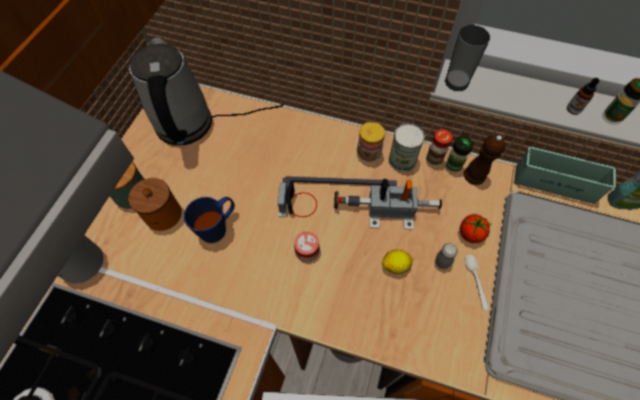

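The top view shows the ring at about (301,181), the pot at (308,231), the housing at (395,175), the trigger at (411,169), the bar end at (443,176), the lemon at (399,242) and the salt shaker at (450,235). The side view agrees with it. Next I'll measure these and look at an enlarged crop.

```bash
cat > h.py <<'E'
from rig import robot
import cv2, numpy as np
def cast(f,u,v,z):
    d=f['R'].T@np.array([(u-f['cx'])/f['fx'],(v-f['cy'])/f['fy'],1]); c=-f['R'].T@f['t']
    return c+d*(z-c[2])/d[2]
def proj(f,X):
    p=f['R']@np.asarray(X)+f['t']; return np.array([f['fx']*p[0]/p[2]+f['cx'],f['fy']*p[1]/p[2]+f['cy']])
E
python3 - <<'E'
from h import *
out=[]
for n,box,boxp in(('top',(283,160,320,200),(290,212,326,250)),('side',(287,184,322,222),(288,226,326,262))):
    f=robot.grab_frame(n);im=f['img']
    hsv=cv2.cvtColor(im,cv2.COLOR_RGB2HSV)
    red=(((hsv[...,0]<7)|(hsv[...,0]>170))&(hsv[...,1]>110)&(hsv[...,2]>60)).astype(np.uint8)
    for nm,b,z in(('ring',box,0.0005),('pot',boxp,0.05)):
        ys,xs=np.nonzero(red[b[1]:b[3],b[0]:b[2]]);xs=xs+b[0];ys=ys+b[1]
        P=np.array([cast(f,u,v,z)[:2] for u,v in zip(xs,ys)])
        (cx,cy),r=cv2.minEnclosingCircle(P.astype(np.float32)*1000)
        print(n,nm,len(xs),xs.min(),xs.max(),ys.min(),ys.max(),'circ mm',cx,cy,r,'mid',(P.min(0)+P.max(0))/2)
    c=im[140:260,265:465] if n=='top' else im[160:280,265:465]
    out.append(cv2.resize(c,None,fx=4,fy=4,interpolation=cv2.INTER_CUBIC))
cv2.imwrite('pics/c1.png',out[0][:,:,::-1]);cv2.imwrite('pics/c2.png',out[1][:,:,::-1])
E
```

```text
Traceback (most recent call last):
cv2.error: OpenCV(4.12.0) /io/opencv/modules/imgproc/src/shapedescr.cpp:201: error: (-215:Assertion failed) count >= 0 && (depth == CV_32F || depth == CV_32S) in function 'minEnclosingCircle'
```

```bash
python3 - <<'E'
from h import *
out=[]
for n,box,boxp in(('top',(286,162,320,200),(290,212,326,250)),('side',(290,186,322,222),(288,226,326,262))):
    f=robot.grab_frame(n);im=f['img']
    a=cv2.cvtColor(im,cv2.COLOR_RGB2LAB)[...,1].astype(int)
    for nm,b,z in(('ring',box,0.0005),('pot',boxp,0.05)):
        A=a[b[1]:b[3],b[0]:b[2]];m=np.median(A);th=m+(A.max()-m)*(.4 if nm=='ring' else .35)
        ys,xs=np.nonzero(A>th);xs=xs+b[0];ys=ys+b[1]
        P=np.array([cast(f,u,v,z)[:2] for u,v in zip(xs,ys)])
        (cx,cy),r=cv2.minEnclosingCircle(P.astype(np.float32)*1000)
        S=np.c_[2*P,np.ones(len(P))];q=np.linalg.lstsq(S,(P**2).sum(1),rcond=None)[0]
        print(n,nm,m,A.max(),len(xs),xs.min(),xs.max(),ys.min(),ys.max(),'circ mm',cx,cy,r,'fit',q[:2],np.sqrt(q[2]+q[:2]@q[:2]),'mid',(P.min(0)+P.max(0))/2)
    c=im[140:260,265:465] if n=='top' else im[160:280,265:465]
    out.append(cv2.resize(c,None,fx=4,fy=4,interpolation=cv2.INTER_CUBIC))
cv2.imwrite('pics/c1.png',out[0][:,:,::-1]);cv2.imwrite('pics/c2.png',out[1][:,:,::-1])
E
```

```text
top ring 134.0 153 159 290 314 166 195 circ mm 579.9807739257812 110.82841491699219 37.358177185058594 fit [0.58023631 0.11122217] 0.03405472119986951 mid [0.58093094 0.10565708]
top pot 134.0 152 338 295 319 217 243 circ mm 456.0509948730469 91.5344467163086 29.68266487121582 fit [0.45569759 0.09216549] 0.02338559206023586 mid [0.45562278 0.09135123]
side ring 138.0 162 132 293 317 192 217 circ mm 579.3884887695312 110.47001647949219 37.07658004760742 fit [0.57936774 0.11107286] 0.03405143238353611 mid [0.57891221 0.10473289]
side pot 137.0 164 368 294 318 231 257 circ mm 451.82861328125 91.69184112548828 32.51814651489258 fit [0.45213237 0.09184641] 0.024639863332892486 mid [0.4518427  0.09167901]
```

View pics/c1.png

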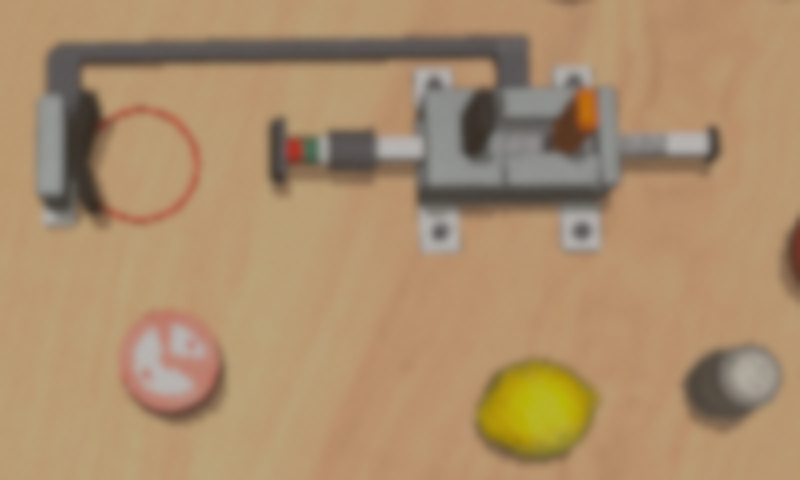

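View pics/c2.png

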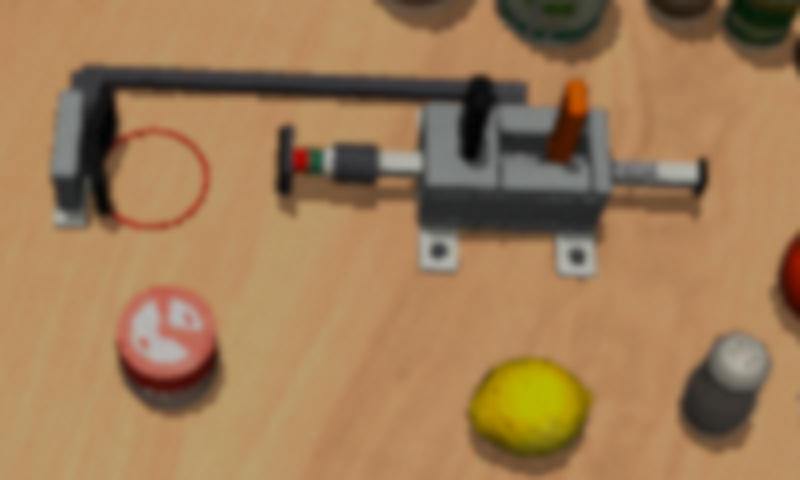

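The crops show these points, in full-image pixels for the top view. The ring centre is at (300,181), the pad at (334,178), the bar end at (443,176) and the pot lid at (308,230.5). White, green and red are all visible on the plunger, and nothing lies between the pot and the ring.

```bash
python3 - <<'E'
from h import *
T=robot.grab_frame('top');S=robot.grab_frame('side')
def tp(x,y):return(265+x/4-.4,140+y/4-.4)
def sp(x,y):return(265+x/4-.4,160+y/4-.4)
for nm,f,p,z in[('pot T',T,tp(172,360),.05),('pot S',S,sp(168,334),.05),('barend T',T,tp(712,145),.03),('barend S',S,sp(702,175),.03),
 ('collar T',T,tp(351,150),.0425),('collarS',S,sp(355,162),.0425),('pad T',T,tp(278,150),.047),
 ('gripT',T,tp(485,100),.12),('gripS',S,sp(481,80),.12),('trigT',T,tp(587,95),.12),('trigS',S,sp(576,84),.12),
 ('lemonT',T,tp(537,410),.029),('saltT',T,tp(750,374),.09),('saltS',S,sp(742,352),.09),
 ('bracket1',T,tp(440,232),0),('bracket2',T,tp(582,232),0),('b1S',S,sp(438,250),0),('b2S',S,sp(577,257),0),
 ('padfaceT',T,tp(271,150),.03),('tile',S,sp(278,165),.03)]:
    print(nm,np.round(cast(f,*p,z),4))
# refine by correction: ring T,S fit
E
```

```text
pot T [0.4563 0.09   0.05  ]
pot S [0.4536 0.0904 0.05  ]
barend T [ 0.5817 -0.2247  0.03  ]
barend S [ 0.5825 -0.2253  0.03  ]
collar T [ 0.5778 -0.0132  0.0425]
collarS [ 0.5739 -0.0136  0.0425]
pad T [0.5771 0.029  0.047 ]
gripT [ 0.5858 -0.0796  0.12  ]
gripS [ 0.5875 -0.0797  0.12  ]
trigT [ 0.5879 -0.1337  0.12  ]
trigS [ 0.5876 -0.1333  0.12  ]
lemonT [ 0.4285 -0.1161  0.029 ]
saltT [ 0.442 -0.219  0.09 ]
saltS [ 0.4416 -0.2208  0.09  ]
bracket1 [ 0.5371 -0.0682  0.    ]
bracket2 [ 0.5363 -0.1528  0.    ]
b1S [ 0.5385 -0.0677  0.    ]
b2S [ 0.538  -0.1526  0.    ]
padfaceT [0.5813 0.0327 0.03  ]
tile [0.5764 0.0326 0.03  ]
```

```bash
python3 - <<'E'
from h import *
from scipy.optimize import fsolve
s=robot.state();q=s['orientation'];yaw=2*np.arctan2(q[2],q[1]);p=s['tcp_pos']
n=16
k=(np.pi/2-yaw)/n
def run(sx,sy):
    x=p[:2].copy();y=yaw;m=9
    for i in range(n):
        c,t=np.cos(y),np.sin(y); x=x+50e-3*(sx*np.array([c,t])+sy*np.array([t,-c])); y+=k; m=min(m,np.hypot(*x))
    return x,m
f=lambda v:run(*v)[0]-[.455,.091]
v=fsolve(f,[1,0]);print(np.degrees(yaw),v,'turn',-np.degrees(k)/8,run(*v))
E
```

```text
12.880888790211834 [ 1.03231246 -0.35223765] turn -0.60249305632647 (array([0.455, 0.091]), np.float64(0.4640107757369435))
```

```bash
python3 -m pendant '{"rows":[1,-0.35,0,0,0,-0.6, 1,-0.35,0,0,0,-0.6, 1,-0.35,0,0,0,-0.6, 1,-0.35,0,0,0,-0.6, 1,-0.35,0,0,0,-0.6, 1,-0.35,0,0,0,-0.6, 1,-0.35,0,0,0,-0.6, 1,-0.35,0,0,0,-0.6, 1,-0.35,0,0,0,-0.6, 1,-0.35,0,0,0,-0.6, 1,-0.35,0,0,0,-0.6, 1,-0.35,0,0,0,-0.6, 1,-0.35,0,0,0,-0.6, 1,-0.35,0,0,0,-0.6, 1,-0.35,0,0,0,-0.6, 1,-0.35,0,0,0,-0.6, 0,0,0,0,0,0, 0,0,0,0,0,0]}' 87.8 30
```

```text
t: 2.6
tcp_pos: [0.4429, 0.0706, 0.2477]
orientation: [0.0, 0.709, 0.705, -0.0]
wrist_force: [-0.1, -0.1, -1.0]
grip_width: 1.0
grip_force: 0.0
```

```bash
python3 -m pendant '{"rows":[0.4,0.24,0.5,0,0,0.04, 0,0,1,0,0,0, 0,0,0.4,0,0,0, 0,0,0,0,0,0]}'; python3 - <<'E'
from h import *
s=robot.state();f=robot.grab_frame('wrist');im=f['img'];cv2.imwrite('pics/w1.png',im[:,:,::-1])
from scipy.spatial.transform import Rotation as Ro
q=s['orientation'];M=np.eye(4);M[:3,:3]=Ro.from_quat([q[1],q[2],q[3],q[0]]).as_matrix();M[:3,3]=s['tcp_pos']
C=np.linalg.inv(M@f['T_tool_cam']);g=dict(f,R=C[:3,:3],t=C[:3,3])
a=cv2.cvtColor(im,cv2.COLOR_RGB2LAB)[...,1].astype(int);h=cv2.cvtColor(im,cv2.COLOR_RGB2HSV)
u0=proj(g,[.455,.091,.05]);print('pred',u0,s['tcp_pos'])
m=(((h[...,0]<9)|(h[...,0]>165))&(a>145)).astype(np.uint8)
n,l,st,ce=cv2.connectedComponentsWithStats(m)
for i in range(1,n):
    if st[i,4]>300:
        cnt=cv2.findContours((l==i).astype(np.uint8),0,1)[0][0][:,0]
        P=np.array([cast(g,*c,.05)[:2] for c in cnt]);print(st[i],ce[i],cv2.minEnclosingCircle((P*1000).astype(np.float32)))
E
```

```text
t: 3.1
tcp_pos: [0.4541, 0.0894, 0.1512]
orientation: [-0.001, 0.712, 0.702, -0.002]
wrist_force: [-0.6, -0.2, 0.9]
grip_width: 0.999
grip_force: 0.0
pred [324.19552631 206.6736269 ] [0.45414522 0.08941656 0.15120702]
[419 142  77  62 558] [456.53763441 177.96415771] ((558.709228515625, 121.45389556884766), 29.642654418945312)
[ 292  166   69   71 2183] [326.5139716  203.07924874] ((457.27655029296875, 94.90870666503906), 29.497150421142578)
```

View pics/w1.png

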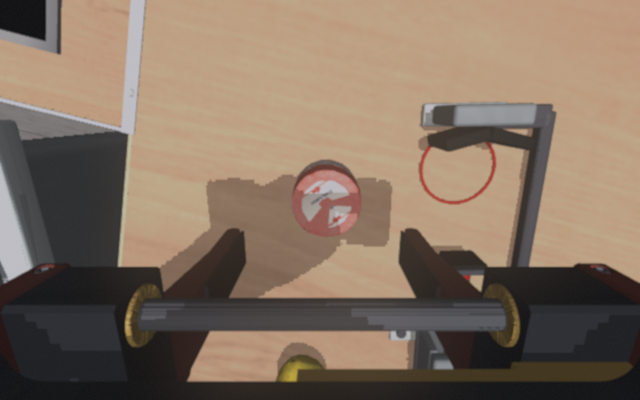

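The wrist view shows the lid at about (327,204), roughly 2 mm from the prediction, with free space for both fingers. I'll use pot ≈ (0.456, 0.0925), descend and grip.

```bash
python3 -m pendant '{"rows":[0.06,0.04,0.4,0,0,-0.1, 0,0,0.8,0,0,0, 0,0,0.8,0,0,0, 0,0,0.4,0,0,0, 0,0,0.05,0,0,0, 0,0,0,0,0,0]}' && python3 -m pendant '{"rows":[0,0,0,0,0,0, 0,0,0,0,0,0, 0,0,0,0,0,0, 0,0,0,0,0,0, 0,0,0,0,0,0, 0,0,0,0,0,0]}' 40 30
```

```text
t: 3.9
tcp_pos: [0.458, 0.0942, 0.0313]
orientation: [0.001, 0.706, 0.708, 0.001]
wrist_force: [0.7, -0.1, 0.1]
grip_width: 0.997
grip_force: 0.0
t: 4.65
tcp_pos: [0.4571, 0.0943, 0.0305]
orientation: [0.0, 0.706, 0.708, 0.0]
wrist_force: [-0.4, -0.6, 5.3]
grip_width: 0.654
grip_force: 30.0
```

```bash
python3 -m pendant '{"rows":[0,0,0,0,0,0, 0,0,0,0,0,0, 0,0,0.06,0,0,0, 0,0,0,0,0,0, 0,0,0,0,0,0]}' 68 && python3 -m pendant '{"rows":[0,0,0,0,0,0, 0,0,0,0,0,0, 0,0,0,0,0,0, 0,0,0,0,0,0, 0,0,0,0,0,0]}' 40 30
```

```text
t: 5.28
tcp_pos: [0.4568, 0.0943, 0.027]
orientation: [-0.0, 0.706, 0.708, -0.0]
wrist_force: [-0.5, -0.4, 0.1]
grip_width: 0.775
grip_force: 0.0
t: 5.9
tcp_pos: [0.4569, 0.0943, 0.0272]
orientation: [0.0, 0.706, 0.708, 0.0]
wrist_force: [0.3, 0.0, 0.0]
grip_width: 0.651
grip_force: 30.0
```

```bash
python3 -m pendant '{"rows":[0,0.15,0,0,0,0, 0,0.25,0,0,0,0, 0,0.25,0,0,0,0, 0,0.25,0,0,0,0, 0,0.25,0,0,0,0, 0,0.25,0,0,0,0, 0,0.25,0,0,0,0, 0,0.25,0,0,0,0, 0,0.25,0,0,0,0, 0,0.2,0,0,0,0, 0,0.1,0,0,0,0, 0,0,0,0,0,0, 0,0,0,0,0,0]}' && python3 - <<'E'
from h import *
f=robot.grab_frame('top');g=robot.grab_frame('side')
c=[cv2.resize(i[a:a+75,b:b+100],None,fx=4,fy=4,interpolation=cv2.INTER_CUBIC) for i,a,b in((f['img'],145,260),(g['img'],165,260))]
cv2.imwrite('pics/s1.png',np.hstack(c)[:,:,::-1])
E
```

```text
t: 7.52
tcp_pos: [0.5799, 0.0946, 0.0272]
orientation: [0.0, 0.706, 0.708, 0.0]
wrist_force: [0.0, 0.2, 1.9]
grip_width: 0.654
grip_force: 30.0
```

View pics/s1.png

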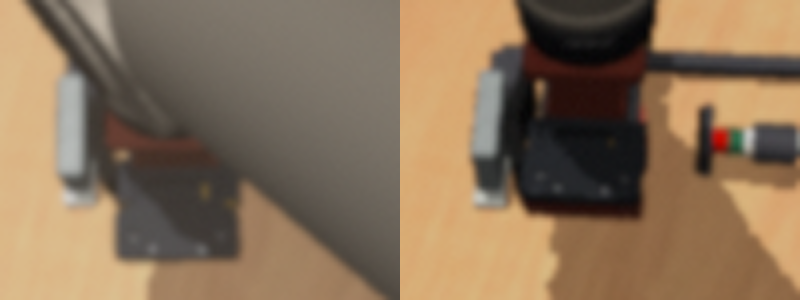

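The arm hides the pot in both views, so I'll go forward by feel and watch the wrist force for the V stop.

```bash
python3 -m pendant '{"rows":[0.1,0,0,0,0,0, 0.1,0,0,0,0,0, 0.06,0,0,0,0,0, 0,0,0,0,0,0]}' && python3 -m pendant '{"rows":[0.04,0,0,0,0,0, 0,0,0,0,0,0]}' && python3 -m pendant '{"rows":[0.03,0,0,0,0,0, 0,0,0,0,0,0]}'
```

```text
t: 8.12
tcp_pos: [0.5794, 0.1086, 0.0272]
orientation: [-0.0, 0.706, 0.708, 0.0]
wrist_force: [0.7, -0.4, 2.0]
grip_width: 0.655
grip_force: 30.0
t: 8.38
tcp_pos: [0.5793, 0.1093, 0.0272]
orientation: [0.0, 0.706, 0.708, -0.0]
wrist_force: [-0.7, -2.7, 3.7]
grip_width: 0.657
grip_force: 30.0
t: 8.62
tcp_pos: [0.5793, 0.1107, 0.0272]
orientation: [0.0, 0.706, 0.708, -0.0]
wrist_force: [0.1, -3.2, 5.3]
grip_width: 0.661
grip_force: 30.0
```

```bash
python3 -m pendant '{"rows":[0,0,0,0,0,0, 0,0,0,0,0,0, 0,0,0,0,0,0, 0,0,-0.5,0,0,0, 0,0,-1,0,0,0, 0,0,-1,0,0,0, 0,0,-0.5,0,0,0, -1,-0.3,-0.4,0,0,1, -1,-0.3,0,0,0,1, -1,-0.3,0,0,0,1, -1,-0.3,0,0,0,1, -1,-0.2,0,0,0,1, 0,0,0,0,0,0]}' 67 && python3 - <<'E'
from h import *
f=robot.grab_frame('top');g=robot.grab_frame('side')
c=[cv2.resize(i[a:a+75,b:b+100],None,fx=4,fy=4,interpolation=cv2.INTER_CUBIC) for i,a,b in((f['img'],145,260),(g['img'],165,260))]
cv2.imwrite('pics/s2.png',np.hstack(c)[:,:,::-1])
E
```

```text
t: 10.25
tcp_pos: [0.4431, -0.1101, 0.1969]
orientation: [0.0, 0.907, 0.421, -0.001]
wrist_force: [0.7, 1.2, 0.8]
grip_width: 0.765
grip_force: 0.0
```

View pics/s2.png

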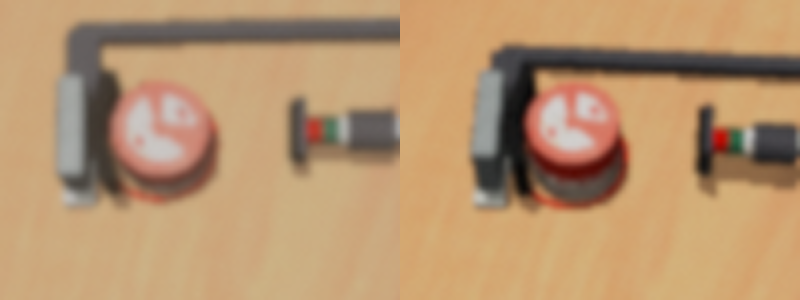

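Pot stands upright on the ring, touching the V; lid centres at top (300,177) and side (303,196). Now I'll turn and move above the trigger.

```bash
python3 -m pendant '{"rows":[0,0,0,0,0,1, 0,0,0,0,0,1, 0,0,0,0,0,1, 0,0,0,0,0,1, 0,0,0,0,0,1, 0,0,0,0,0,1, 0,0,0,0,0,0.22, 0.7,0,0,0,0,0, 1,0,0,0,0,0, 0.9,0,0,0,0,0, 0.2,0,0,0,0,0, 0,0,0,0,0,0, 0,0,0,0,0,0]}' 87.8 30; python3 - <<'E'
from h import *
from scipy.spatial.transform import Rotation as Ro
f=robot.grab_frame('top');g=robot.grab_frame('side')
print(cast(f,300.1,177.3,.05),cast(g,303.2,196.2,.05))
s=robot.state();f=robot.grab_frame('wrist');im=f['img']
q=s['orientation'];M=np.eye(4);M[:3,:3]=Ro.from_quat([q[1],q[2],q[3],q[0]]).as_matrix();M[:3,3]=s['tcp_pos']
C=np.linalg.inv(M@f['T_tool_cam']);w=dict(f,R=C[:3,:3],t=C[:3,3])
h=cv2.cvtColor(im,cv2.COLOR_RGB2HSV)
o=((h[...,0]>5)&(h[...,0]<16)&(h[...,1]>215)).astype(np.uint8)
n,l,st,ce=cv2.connectedComponentsWithStats(o)
print([(st[i],ce[i]) for i in range(1,n) if st[i,4]>60])
for nm,X in(('trigtop',[.581,-.134,.12]),('griptop',[.581,-.08,.12]),('ring',[.58,.111,0])): print(nm,proj(w,X))
cv2.imwrite('pics/w2.png',im[:,:,::-1])
np.savez('w.npz',R=w['R'],t=w['t'])
E
```

```text
t: 11.98
tcp_pos: [0.5846, -0.1062, 0.197]
orientation: [0.0, 1.0, 0.004, -0.001]
wrist_force: [-0.5, -0.2, 0.3]
grip_width: 1.001
grip_force: 0.0
[0.57670996 0.10710694 0.05      ] [0.57436481 0.1069903  0.05      ]
[]
trigtop [361.88662188 220.36933735]
griptop [288.58302575 219.90516886]
ring [127.47820103 182.78290302]
```

View pics/w2.png

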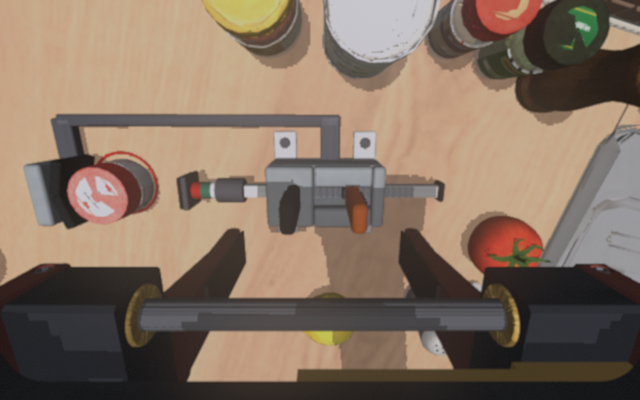

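The wrist view shows the trigger top at (360,222), the grip top at (288,222) and the lid at about (104,192). The first two match my predictions. I'll check the pot's place on the ring more closely before squeezing.

```bash
python3 - <<'E'
from h import *
f=robot.grab_frame('wrist');d=np.load('w.npz');w=dict(f,R=d['R'],t=d['t'])
im=f['img']
a=cv2.cvtColor(im,cv2.COLOR_RGB2LAB)[...,1].astype(int)
ys,xs=np.nonzero(a[155:230,60:145]>150);xs+=60;ys+=155
hull=cv2.convexHull(np.c_[xs,ys].astype(np.int32))[:,0]
P=np.array([cast(w,*c,.05)[:2] for c in hull]);print('lid',xs.min(),xs.max(),ys.min(),ys.max(),cv2.minEnclosingCircle((P*1000).astype(np.float32)))
# ring arc visible top-right: fit with fixed radius 34
from scipy.optimize import least_squares
R=a[145:215,110:165]; ys,xs=np.nonzero(R>R.mean()+8);xs+=110;ys+=145
P=np.array([cast(w,u,v,0)[:2] for u,v in zip(xs,ys)])
P=P[np.abs(np.hypot(*(P-[.58,.111]).T)-.034)<.006]
r=least_squares(lambda c:np.hypot(*(P-c).T)-.034,[.58,.111],loss='soft_l1',f_scale=.001);print('ring',len(P),r.x)
m=cv2.resize(im[130:250,40:240],None,fx=4,fy=4,interpolation=cv2.INTER_CUBIC)
for z,c,rad,col in((0,(.58,.111),.034,(0,255,0)),(.0,(.58,.111),.029,(0,0,255)),(.05,(.58,.111),.0293,(255,255,0))):
    q=np.array([proj(w,[c[0]+rad*np.cos(t),c[1]+rad*np.sin(t),z]) for t in np.linspace(0,6.28,60)]);q=((q-[40,130])*4+2).astype(int)
    cv2.polylines(m,[q],True,col,1)
cv2.imwrite('pics/w3.png',m[:,:,::-1])
E
```

```text
lid 68 144 155 223 ((588.0807495117188, 96.96129608154297), 44.13771438598633)
ring 429 [0.58010977 0.1128831 ]
```

View pics/w3.png

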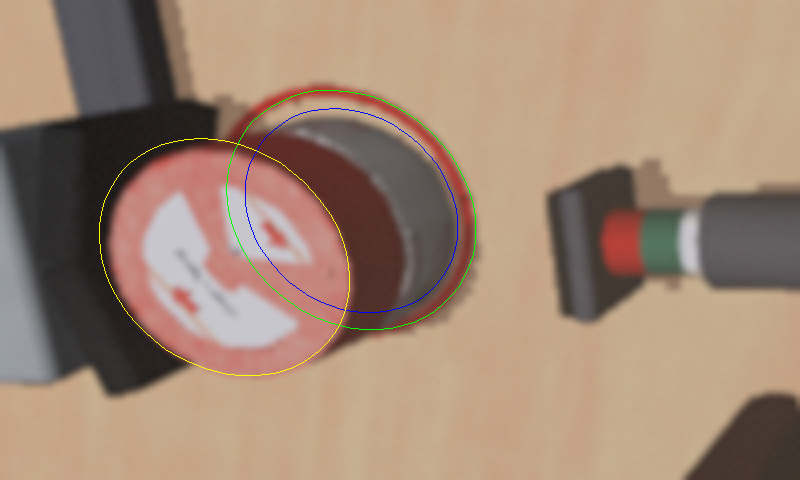

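The pot's base is inside the ring, about 2 mm towards the robot, and the plunger is free with all bands showing. I'll descend over the trigger and set up a numeric band reader.

```bash
cat > band.py <<'E'
from h import *
from scipy.spatial.transform import Rotation as Ro
import itertools
def wristcam():
    s=robot.state();f=robot.grab_frame('wrist')
    q=s['orientation'];M=np.eye(4);M[:3,:3]=Ro.from_quat([q[1],q[2],q[3],q[0]]).as_matrix();M[:3,3]=s['tcp_pos']
    C=np.linalg.inv(M@f['T_tool_cam']);return dict(f,R=C[:3,:3],t=C[:3,3])
def cls(c):
    h,s,v=c
    if v<60 or (s<75 and v<125): return 'd'
    if (h<8 or h>172) and s>120: return 'R'
    if 40<h<95 and s>50: return 'G'
    if s<60 and v>=125: return 'W'
    return '.'
def strip(f,x=.580,z=.036,y0=-.09,y1=.115):
    ys=np.arange(y0,y1,.0005);uv=np.array([proj(f,[x,y,z]) for y in ys],np.float32)
    c=cv2.remap(f['img'],uv[:,:1],uv[:,1:],cv2.INTER_LINEAR);h=cv2.cvtColor(c,cv2.COLOR_RGB2HSV)[:,0]
    out=[];i=0
    for k,g in itertools.groupby(cls(p) for p in h):
        n=len(list(g));out.append(f'{k}[{(ys[i])*1e3:.0f},{n/2}]');i+=n
    return ' '.join(out),uv[0],uv[-1]
if __name__=='__main__':
    import sys
    for n in sys.argv[1:] or ['wrist']:
        f=wristcam() if n=='wrist' else robot.grab_frame(n); print(n,*strip(f))
    s=robot.state();print(s['t'],s['tcp_pos'],s['wrist_force'],s['grip_width'],s['grip_force'])
E
python3 band.py wrist; python3 -m pendant '{"rows":[-0.04,0,0.5,0,0,0.05, 0,0,0.8,0,0,0, 0,0,0.5,0,0,0, 0,0,0.18,0,0,0, 0,-0.14,0,0,0,0, 0,0,0,0,0,0]}' 87.8 30; python3 band.py wrist side top
```

```text
wrist d[-90,42.5] W[-47,21.5] d[-26,28.5] W[3,6.5] d[9,8.5] .[18,0.5] R[18,9.5] .[28,0.5] d[28,11.5] .[40,20.0] R[60,2.5] .[62,1.5] d[64,13.5] .[77,1.0] R[78,13.5] .[92,8.5] W[100,6.0] .[106,2.0] W[108,7.0] [307.24777 192.68138] [102.30355 191.39038]
12.225 [ 0.58535211 -0.10648203  0.19747245] [ 0.66804334 -0.24190501  0.4195387 ] 1.0016126764342401 0.0
t: 12.98
tcp_pos: [0.5848, -0.0983, 0.0994]
orientation: [-0.0, 1.0, 0.001, 0.001]
wrist_force: [0.1, -0.2, 0.3]
grip_width: 0.999
grip_force: 0.0
wrist d[-90,43.5] W[-46,7.5] d[-39,9.0] W[-30,3.0] d[-27,31.0] W[4,5.0] d[9,0.5] G[10,3.0] d[13,0.5] G[13,4.0] d[17,1.0] .[18,0.5] R[19,9.5] .[28,0.5] d[29,13.0] .[42,12.5] R[54,3.0] .[57,1.0] d[58,17.0] .[75,0.5] R[76,21.0] .[97,9.5] W[106,4.5] .[111,0.5] R[111,3.0] .[114,0.5] W[115,0.5] [312.83774 228.46002] [ 18.327387 228.15556 ]
side d[-90,38.0] W[-52,20.5] d[-31,30.0] W[-1,7.5] G[6,6.5] .[13,2.5] R[15,10.5] .[26,1.5] d[27,4.0] .[31,50.5] R[82,17.5] .[99,7.0] W[106,9.0] [384.7548  200.60866] [300.5314  196.87178]
top d[-90,88.5] W[-1,9.0] G[8,1.0] d[9,5.0] .[14,2.0] R[16,9.0] .[25,2.0] d[27,5.5] .[32,45.5] R[78,4.5] .[82,31.0] W[113,2.0] [385.22467 176.5032 ] [297.30206 177.36217]
13.125 [ 0.58447645 -0.09929757  0.09918874] [ 0.54453024 -0.4332364  -0.02143791] 0.9981817185221755 0.0
```

The band reader works in all three views: white 5 mm, green about 9 and red about 10. First pump stroke.

```bash
python3 -m pendant '{"rows":[0,0,0,0,0,0, 0,0,0,0,0,0, 0,0,0,0,0,0, 0,0,0,0,0,0, 0,0,0,0,0,0, 0,0,0,0,0,0]}' 48 30; python3 band.py wrist; python3 -m pendant '{"rows":[0,0,0,0,0,0, 0,0,0,0,0,0, 0,0,0,0,0,0, 0,0,0,0,0,0, 0,0,0,0,0,0]}' 87.8; python3 band.py wrist
```

```text
t: 13.88
tcp_pos: [0.5842, -0.0984, 0.0985]
orientation: [-0.0, 1.0, 0.0, 0.0]
wrist_force: [0.3, 1.7, 4.5]
grip_width: 0.549
grip_force: 8.4
wrist d[-90,43.5] W[-46,36.5] d[-10,30.5] W[21,4.5] G[25,8.5] d[34,1.0] .[35,0.5] R[35,9.5] d[45,30.5] .[75,0.5] R[76,21.0] .[97,9.5] W[106,4.5] .[111,0.5] R[111,3.0] .[114,1.0] [312.60553 228.05656] [ 16.781187 227.84134 ]
13.925 [ 0.58422386 -0.0984303   0.09853893] [-1.13216083  2.38068363  5.46548441] 0.5521084716188905 8.617662861943245
t: 14.55
tcp_pos: [0.5833, -0.0987, 0.0978]
orientation: [-0.0, 1.0, 0.0, -0.001]
wrist_force: [0.1, -0.9, 0.2]
grip_width: 1.0
grip_force: 0.0
wrist d[-90,43.5] W[-46,9.0] d[-37,2.5] W[-35,25.0] d[-10,30.5] W[21,4.5] G[25,0.5] d[26,0.5] G[26,7.5] d[34,1.0] .[35,0.5] R[35,9.5] d[45,30.5] .[75,0.5] R[76,21.5] .[97,9.5] W[107,4.0] .[111,1.0] R[112,2.5] .[114,1.0] [312.2326  227.09023] [ 15.167841 226.99237 ]
14.6 [ 0.58340774 -0.09867538  0.09785066] [ 0.29958939 -0.22957287 -0.20039298] 0.996703372835511 0.0
```

```bash
python3 -m pendant '{"rows":[0,0,0,0,0,0, 0,0,0,0,0,0, 0,0,0,0,0,0, 0,0,0,0,0,0, 0,0,0,0,0,0, 0,0,0,0,0,0]}' 48 30; python3 band.py wrist; python3 -m pendant '{"rows":[0,0,0,0,0,0, 0,0,0,0,0,0, 0,0,0,0,0,0, 0,0,0,0,0,0, 0,0,0,0,0,0]}' 87.8; python3 band.py wrist
```

```text
t: 15.35
tcp_pos: [0.5835, -0.0984, 0.0979]
orientation: [-0.0, 1.0, 0.0, -0.0]
wrist_force: [-0.7, 1.8, -3.4]
grip_width: 0.551
grip_force: 8.1
wrist d[-90,43.5] W[-46,48.5] d[2,31.0] W[33,4.5] d[38,0.5] G[38,7.5] d[46,1.0] .[47,0.5] R[47,9.5] .[57,0.5] d[57,18.0] R[75,21.5] .[97,9.5] W[106,4.5] .[111,1.0] R[112,2.5] .[114,1.0] [312.56137 227.32426] [ 15.6988945 227.13123  ]
15.4 [ 0.58356683 -0.09843051  0.09793023] [-0.56094871  1.24828493 -3.67912045] 0.5495364667450522 8.323738127946854
t: 16.02
tcp_pos: [0.5844, -0.0986, 0.0985]
orientation: [-0.0, 1.0, 0.0, 0.001]
wrist_force: [-0.2, 0.2, -0.1]
grip_width: 0.995
grip_force: 0.0
wrist d[-90,43.5] W[-46,7.0] d[-39,8.5] W[-31,33.0] d[2,31.0] W[33,4.5] d[38,0.5] G[38,7.5] d[46,1.0] .[47,0.5] R[47,9.5] .[57,0.5] d[57,18.0] .[75,0.5] R[76,21.0] .[97,10.0] W[107,4.0] .[111,0.5] R[111,3.0] .[114,1.0] [312.35342 228.40959] [ 16.604954 228.25266 ]
16.075 [ 0.58437943 -0.09864042  0.0984606 ] [-0.65795395 -0.28538112  0.36141975] 0.9993904740852025 0.0
```

```bash
python3 -m pendant '{"rows":[0,0,0,0,0,0, 0,0,0,0,0,0, 0,0,0,0,0,0, 0,0,0,0,0,0, 0,0,0,0,0,0, 0,0,0,0,0,0]}' 47.5 30; python3 band.py wrist; python3 -m pendant '{"rows":[0,0,0,0,0,0, 0,0,0,0,0,0, 0,0,0,0,0,0, 0,0,0,0,0,0, 0,0,0,0,0,0]}' 87.8; python3 band.py wrist
```

```text
t: 16.82
tcp_pos: [0.5842, -0.0983, 0.0982]
orientation: [-0.0, 1.0, 0.0, 0.0]
wrist_force: [2.3, 1.6, -2.7]
grip_width: 0.545
grip_force: 17.0
wrist d[-90,44.0] W[-46,60.0] d[14,31.5] W[46,4.5] G[50,8.0] d[58,1.0] .[59,0.5] R[60,9.5] .[69,0.5] d[70,14.5] .[84,0.5] R[85,12.0] .[97,9.5] W[106,4.5] .[111,0.5] R[111,3.0] .[114,0.5] W[115,0.5] [312.73975 228.18895] [ 16.556768 227.90932 ]
16.875 [ 0.58422783 -0.09829252  0.09823188] [ 2.06881417  2.28383761 -0.16871584] 0.5440408223668629 17.059418857097626
t: 17.5
tcp_pos: [0.5833, -0.0987, 0.0979]
orientation: [-0.0, 1.0, 0.0, -0.001]
wrist_force: [0.3, -0.1, -0.3]
grip_width: 0.996
grip_force: 0.0
wrist d[-90,44.5] W[-45,8.0] d[-37,2.5] W[-35,49.0] d[14,31.5] W[46,4.5] G[50,8.0] d[58,1.0] .[59,0.5] R[60,9.5] d[69,15.5] R[85,12.5] .[97,9.5] W[107,4.0] .[111,1.0] R[112,2.5] .[114,1.0] [312.18924 227.02853] [ 15.2518215 226.94373  ]
17.55 [ 0.58338333 -0.09870252  0.09791799] [-0.4299263   0.28214164 -0.55452772] 0.9974102939036171 0.0
```

```bash
python3 -m pendant '{"rows":[0,0,0,0,0,0, 0,0,0,0,0,0, 0,0,0,0,0,0, 0,0,0,0,0,0, 0,0,0,0,0,0, 0,0,0,0,0,0, 0,0,0,0,0,0]}' 47.5 35; python3 band.py wrist side top
```

```text
t: 18.42
tcp_pos: [0.5836, -0.0983, 0.0979]
orientation: [-0.0, 1.0, 0.0, -0.0]
wrist_force: [-0.2, 3.2, -3.1]
grip_width: 0.543
grip_force: 18.3
wrist d[-90,56.0] W[-34,60.0] d[26,33.0] G[59,7.0] d[66,1.0] R[67,9.5] .[77,0.5] d[77,15.5] .[93,0.5] R[93,7.0] .[100,9.0] W[109,4.5] .[114,0.5] R[114,1.0] [312.72797 227.42346] [ 15.879278 227.17044 ]
side d[-90,56.0] W[-34,59.5] d[26,28.0] G[54,7.0] .[61,2.5] R[63,10.0] .[73,1.0] d[74,6.0] .[80,1.0] R[81,20.5] .[102,7.0] W[109,6.5] [384.7548  200.60866] [300.5314  196.87178]
top d[-90,62.5] W[-27,54.0] d[27,34.5] .[61,2.5] R[64,9.0] .[73,1.5] d[74,6.0] .[80,35.0] [385.22467 176.5032 ] [297.30206 177.36217]
18.575 [ 0.58354781 -0.09837497  0.09789578] [-0.50481212  3.98990557 -4.4429844 ] 0.5449326483519564 18.42423766851425
```

The white band is gone and the pot has moved forward into the V, but the plunger is only pressed about 5.5 mm and the trigger is at the end of its stroke. For margin I'll let go and take one more, shorter stroke, closing in steps.

```bash
python3 -m pendant '{"rows":[0,0,0,0,0,0, 0,0,0,0,0,0, 0,0,0,0,0,0, 0,0,0,0,0,0, 0,0.07,0,0,0,0, 0,0,0,0,0,0]}' 87.8 40; python3 band.py wrist; python3 -m pendant '{"rows":[0,0,0,0,0,0, 0,0,0,0,0,0, 0,0,0,0,0,0, 0,0,0,0,0,0, 0,0,0,0,0,0]}' 66; python3 band.py wrist;  python3 -m pendant '{"rows":[0,0,0,0,0,0, 0,0,0,0,0,0, 0,0,0,0,0,0]}' 62; python3 band.py wrist
```

```text
t: 19.32
tcp_pos: [0.5842, -0.1029, 0.0983]
orientation: [-0.0, 1.0, -0.0, 0.0]
wrist_force: [-0.3, -0.1, 0.1]
grip_width: 1.001
grip_force: 0.0
wrist d[-90,54.5] W[-35,57.5] d[22,31.5] W[54,4.0] d[58,0.5] G[58,8.0] d[66,0.5] .[67,0.5] R[67,9.5] .[77,0.5] d[77,15.5] R[93,7.5] .[100,9.5] W[110,4.0] .[114,1.0] R[115,0.5] [306.13998 228.1048 ] [ 10.014742 228.2086  ]
19.375 [ 0.58408758 -0.10270782  0.09829476] [ 0.43020361  0.45256699 -0.21935321] 0.9941433370171121 0.0
t: 20.0
tcp_pos: [0.584, -0.1053, 0.0981]
orientation: [0.001, 1.0, -0.001, 0.0]
wrist_force: [0.8, -5.3, -0.7]
grip_width: 0.755
grip_force: 2.9
wrist d[-90,52.0] W[-38,60.0] d[22,32.0] W[54,3.5] G[58,8.5] d[66,1.0] R[67,10.0] d[77,15.5] .[93,0.5] R[93,7.0] .[100,9.5] W[110,4.5] .[114,0.5] R[115,0.5] [302.36053 227.96838] [  5.2063355 228.80513  ]
20.05 [ 0.58396545 -0.10528924  0.0981512 ] [ 0.89147594 -5.73407195 -1.24571359] 0.7528390356302991 2.9027527570724487
t: 20.42
tcp_pos: [0.5839, -0.1053, 0.0981]
orientation: [0.001, 1.0, -0.001, 0.0]
wrist_force: [0.6, -6.3, -1.4]
grip_width: 0.708
grip_force: 6.5
wrist d[-90,54.0] W[-36,60.0] d[24,32.0] W[56,1.5] G[58,8.5] d[66,1.0] R[67,10.0] d[77,16.0] R[93,7.0] .[100,9.5] W[110,4.5] .[114,0.5] R[115,0.5] [302.30698 227.9323 ] [  5.083599 228.76817 ]
20.475 [ 0.58393996 -0.10530953  0.09812325] [ 1.84149816 -5.66551472 -1.45096828] 0.7124901982818194 6.511383578181267
```

The bar is being picked up again, with about 1.5 mm of white left. I'll keep squeezing in steps.

```bash
python3 -m pendant '{"rows":[0,0,0,0,0,0, 0,0,0,0,0,0, 0,0,0,0,0,0]}' 58; python3 band.py wrist;  python3 -m pendant '{"rows":[0,0,0,0,0,0, 0,0,0,0,0,0, 0,0,0,0,0,0]}' 55; python3 band.py wrist
```

```text
t: 20.85
tcp_pos: [0.5839, -0.1034, 0.0981]
orientation: [0.0, 1.0, -0.0, 0.0]
wrist_force: [1.1, -4.6, -3.0]
grip_width: 0.663
grip_force: 11.2
wrist d[-90,57.5] W[-32,60.5] d[28,32.5] G[61,5.5] d[66,1.0] .[67,0.5] R[68,9.5] d[77,15.5] .[93,0.5] R[93,7.0] .[100,9.5] W[110,4.5] .[114,0.5] R[115,0.5] [305.2054  227.87616] [  8.4495325 228.13348  ]
20.9 [ 0.58395433 -0.10339685  0.09815248] [ 1.95297333 -5.27008737 -2.22239413] 0.6661592595342344 11.1097052693367
t: 21.28
tcp_pos: [0.5839, -0.102, 0.0981]
orientation: [-0.0, 1.0, 0.0, 0.0]
wrist_force: [2.2, 0.0, -3.6]
grip_width: 0.629
grip_force: 16.5
wrist d[-90,60.5] W[-29,60.0] d[31,33.0] G[64,2.5] d[66,1.0] .[67,0.5] R[68,9.5] d[77,15.5] .[93,0.5] R[93,7.0] .[100,9.5] W[110,4.0] .[114,1.0] R[115,0.5] [307.34338 227.78864] [ 10.876936 227.61882 ]
21.325 [ 0.58392377 -0.10206145  0.09813438] [ 2.105313    0.65383122 -2.62096598] 0.630889387620848 16.58159762620926
```

```bash
python3 -m pendant '{"rows":[0,0,0,0,0,0, 0,0,0,0,0,0, 0,0,0,0,0,0, 0,0,0,0,0,0]}' 56.3; python3 band.py wrist side; python3 - <<'E'
from band import *
f=wristcam();g=robot.grab_frame('side')
a=cv2.resize(f['img'][180:280,10:210],(800,400),interpolation=cv2.INTER_CUBIC)
b=cv2.resize(g['img'][175:225,280:480],(800,200),interpolation=cv2.INTER_CUBIC)
cv2.imwrite('pics/end.png',np.vstack([a,b])[:,:,::-1])
E
```

```text
t: 21.82
tcp_pos: [0.5839, -0.1026, 0.0982]
orientation: [-0.0, 1.0, 0.0, 0.0]
wrist_force: [1.5, 0.0, -3.0]
grip_width: 0.64
grip_force: 9.4
wrist d[-90,59.5] W[-30,60.5] d[30,32.5] G[63,3.5] d[66,1.0] .[67,0.5] R[68,9.5] d[77,15.5] .[93,0.5] R[93,7.0] .[100,9.5] W[110,4.0] .[114,1.0] R[115,0.5] [306.51056 227.76207] [ 10.000628 227.76373 ]
side d[-90,59.0] W[-31,59.5] d[29,27.0] G[56,5.5] .[61,2.5] R[64,9.5] .[73,1.0] d[74,6.0] .[80,1.0] R[81,20.5] .[102,7.0] W[109,6.5] [384.7548  200.60866] [300.5314  196.87178]
21.925 [ 0.58387734 -0.10258355  0.09817465] [ 2.38876433 -0.21058738 -2.10826938] 0.645403155154884 9.530918151140213
```

View pics/end.png

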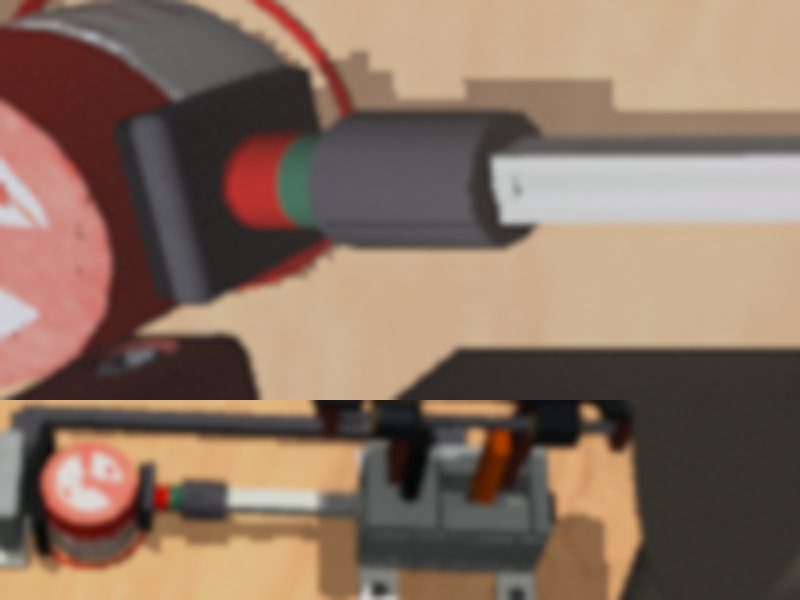

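The final picture shows the pad bearing on the pot, which sits upright on the ring against the V. The white band is gone, green is about half in and the red is fully out. Both fingers are holding grip and trigger. I'll check that it stays put, then hand in.

```bash
python3 -m pendant '{"rows":[0,0,0,0,0,0, 0,0,0,0,0,0, 0,0,0,0,0,0, 0,0,0,0,0,0, 0,0,0,0,0,0, 0,0,0,0,0,0, 0,0,0,0,0,0, 0,0,0,0,0,0]}'; python3 band.py wrist side; python3 -c "
from rig import robot
print(robot.hand_in())"
```

```text
t: 23.02
tcp_pos: [0.5839, -0.1026, 0.0982]
orientation: [-0.0, 1.0, 0.0, 0.0]
wrist_force: [1.4, 3.5, -2.9]
grip_width: 0.641
grip_force: 10.4
wrist d[-90,59.5] W[-30,60.5] d[30,32.5] G[63,3.5] d[66,1.0] .[67,0.5] R[68,9.5] d[77,15.5] .[93,0.5] R[93,7.0] .[100,9.5] W[110,4.0] .[114,1.0] R[115,0.5] [306.46716 227.78336] [  9.978263 227.79895 ]
side d[-90,59.0] W[-31,59.5] d[29,27.0] G[56,5.5] .[61,2.5] R[64,9.5] .[73,1.0] d[74,6.0] .[80,1.0] R[81,21.0] .[102,6.5] W[109,6.5] [384.7548  200.60866] [300.5314  196.87178]
23.125 [ 0.5838784  -0.10259764  0.09816255] [ 2.87094276  1.30060507 -3.2551435 ] 0.6442580827870205 10.491300076246262
the job is handed in; nothing more can be done
None
```

I handed the job in at about 23 s with the trigger still held squeezed: the pot is clamped on the red ring against the V stop, the white band is in the collar, green is about half in (plunger pressed roughly 10 mm) and no red has gone in.

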